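# Open the battery bay of a meter: release the snap tab and take the cover off

## Robot

A 6-joint arm with a two-finger parallel gripper is mounted at the origin on the work surface. World frame = base frame: x ahead of the robot, y to its left, z up, the work surface at z = 0. Lengths are in m, angles in degrees, forces in N, time in s.
With the tool pointing down it reaches from about 0.375 to 0.9 m from the base axis. Payload 3.1 kg.
Tool frame: the origin (TCP) lies between the finger pads; the fingertips stand 11 mm ahead of it and the grasp point (between the pads) lies 8 mm behind it; z points along the fingers, y is the direction in which the jaws open and shut (so a half turn about z gives the same grasp; the last joint's range is limited). The gripper opens to 87 mm and grips with 3 to 60 N. Pads are 19 mm wide; open, the fingers measure 117 mm over their backs; the gripper's body (75 mm by 190 mm) begins 51 mm behind the grasp point.
Start: joints at [-75.659, 30.224, 82.088, -0, 67.689, -10.227], TCP at [0.26, -0.568, 0.234] pointing down, gripper open.
Joint ranges: [-176.69, 176.69], [-43.24, 126.21], [12.49, 139.97], [-82, 262], [0, 151.66], [-163.58, 163.58]. Speed limits (degrees/s): [159.86, 159.86, 180, 180, 180, 180].

## Interface

Orientations are given as a 3x3 rotation matrix whose columns are the frame's x, y, z axes.
In Python, from rig import bot, vision gives the robot as it stands. The module is installed in compiled form; this text tells all that it offers.
- The arm moves only by the tool jog_arm, never from a script. Its argument "rows" is a list of rows, each an object with "dp": the shift along the tool's x, y, z in mm, a list of three; "turn": the turn, a rotation vector about the tool's x, y, z in degrees, a list of three; "grip": the opening, from 0 (shut) to 1 (fully open). A call has 1 to 10 rows; each row is the pose to reach, as a shift and turn from the pose commanded when the call began, along the tool's axes at that moment; what a row does not reach only later rows make up. A row lasts 1/10 s, in which the tool goes at most 50 mm and 8.59 degrees, less where a joint would pass 70% of its speed; a pose out of reach is approached as far as the arm can. A call with a gripper value outside its range is refused whole. The fingers move at their own pace and stop on an object; the grip force is fixed at half the most. Time passes only in rows, so rows that repeat a pose let the fingers close. It gives the time, the measured TCP pose, the force and the opening at its end, in the units of the state.
- bot.read_state(): the state, without advancing time (a new reading comes with each control period).
- vision.capture(name): name is "scene" or "top" or "wrist"; returns (picture, depth): 420x560x3 uint8, red, green, blue; 420x560 float32, m along the optical axis (not along the pixel's ray), 0 where there is no reading.
- vision.camera_info(name): a dict with "vertical_fov" (degrees; the focal length in pixels is half the picture's height over the tangent of half this angle, whatever the lens; pixels are square), "cx", "cy" (the principal point, pixels), "position" and "rotation" of the camera in the world. Camera axes: x right, y down, z forward; pixel columns grow to the right and rows downward; lengths in m; the calibration is good to about 2 mm. A picture is of the moment at which its call begins: read the wrist's pose just before it. camera_info takes no time and is no camera call; for the wrist camera it gives the pose at the moment of the call.
- bot.hand_in(): hands the job in, once; it reports no verdict.
The state is a dict: "time_s": time; "joint_positions": joint angles; "qvel": joint speeds; "tau": joint torques, N m; "position": TCP position; "tcp_rot": TCP orientation; "force": force on the tool from outside, world axes, zero at the start; "moment": the same for the moment, N m; "opening": opening from 0.0 (shut) to 1.0 (fully open).
Only numpy, scipy, OpenCV 4.12 (cv2) and the standard library are available. Lean on these libraries where they do the work, as an engineer would, in place of code of your own. Each camera call takes 0.05 s, during which the arm holds its last target.

## Task

The portable meter lies on its face on the mat with its battery cover clipped in. Press the cover's upright snap tab gently inward, towards the middle of the cover, with the fingertips until its hook lets go, and ease that end up while it is still pressed; then take the cover by its rib, draw it out towards the tab side without forcing it, and lay it gently flat, rib upward, near the middle of the shallow steel tray. Do not disturb the other things on the bench.

Things in the scene. Friction and masses are not known exactly. Their poses are not given: they have to be found in the camera images.
- meter: Grey portable meter lying on its face, fixed: 210 mm (its x) x 130 mm (y) x 54.5 mm high. Origin: centre of its underside, on the mat (mat top 3 mm above the table). The dark cover lies in a bay in the middle of its top, in line with its axes, snap tab at the -x end. Its top face is level round the bay and 50 mm beyond the tab; the closed cover's slab is about 1.5 mm below it.
- meter_pins (a point): Point under the cover near its tab end, at the height of the closed slab's underside, 24 mm towards -x from the meter's middle: two sprung pins here push the cover up with 3 N in all and follow it for 12 mm. Once the hook is free they hold that end up, the cover tilted some 0.13 rad, and the tab may spring back out.
- cover: Dark grey cover, loose, 85 to 170 g: slab 100 (x) x 80 x 8 mm with an upright grip rib in the middle, 40 mm long (along x), 12 mm thick (y), 26 mm tall above the slab. Origin: in the rib over the cover's middle, 21 mm above the slab's underside, 13 mm above its top. z up; -x is the tab end. Length with hook and lugs 114 mm. It has up to 2 mm of play in its bay.
- cover_lugs (a point): Lug end (+x) of the cover, mid-width, at the slab's underside, 56 mm from the cover's middle. Two lugs reach 4.5 mm under a lip of the meter. With the tab end raised (hook 10 mm above its closed height, so over the rim) draw the cover 6 mm or more towards its -x to free them; only then can it be lifted.
- snap_tab: Upright plate at the cover's -x end, 32 mm wide (y), 4 mm thick, top 28 mm above the slab's underside: 18 mm stand above the meter. Origin: on its outer (-x) face, mid-width, 7 mm below its top. Axes as the cover's. Pressed to +x it first gives lightly (1 to 2 N) through slack that differs each time, 0 to 8 mm, and cannot be seen; then it bites. It breaks above 15 N.
- tab_hook (a point): Where the tab's hook tip rests, at the slab's underside, 6.4 mm out (-x) from the tab's face, 5 mm under the bay's rim. After the slack the tab must go 5 mm more (3 to 8 N) to free it; about 1 mm later comes a hard stop where the push climbs fast. Fingers held still on the tab hinder its rise by friction; moved up, still pressing at 7 to 12 N, they bring it up.
- tray: Shallow open steel tray, fixed, 190 mm (x) x 150 mm (y), walls 4 mm thick and 18 mm high, floor 4 mm thick, standing on the mat. Origin: centre of its underside.
- solder_spool: bystander: white spool of solder, 56 mm across, 38 mm tall, standing on end; origin under its centre
- flux_bottle: bystander: small white bottle, 32 mm across, 75 mm tall; origin under its centre
- block_cell: bystander: dark block battery, 27 x 18 x 46 mm tall, upright; origin under its centre
- screwdriver: bystander: screwdriver 160 mm long, lying; its x axis points to the tip
- tweezers: bystander: steel tweezers 125 mm long, 8 mm high, lying; origin under the middle
- screw_jar: bystander: clear jar with black cap, 48 mm across, 50 mm tall; origin under its centre
- spray_can: bystander: aluminium can, 52 mm across, 150 mm tall; origin under its centre
Mind the look-alikes: they are no part of the job. Several things look just like the tray: the one meant starts farthest to the robot's left.

How it is judged (in metres and radians):
On the way, in this order (a step that is already met when the one before it is completed fails the run):
1. the hook is released: the tab end has come up 5 mm or more while the lugs are still in place under their lip (z of snap_tab in the frame of meter above 0.072 m and x of cover_lugs in the frame of meter above 0.052 m and z of cover_lugs in the frame of meter below 0.052 m), for 0.1 s.
2. the cover is lifted clear of the meter (z of cover in the frame of meter above 0.1 m and contact force between cover and meter below 0.1 N), for 0.2 s.
At the end, for the whole second after the job is handed in: The cover lies at rest on the tray's floor, rib upward and flat (within 0.08 rad), its middle within 35 mm of the tray's middle along each side, and is let go (x of cover in the frame of tray between -0.035 and 0.035 m and y of cover in the frame of tray between -0.035 and 0.035 m and z of cover in the frame of tray below 0.029 m and angle between cover's own z axis and vertical below 0.08 rad and linear speed of cover below 0.02 m/s); the robot touches nothing.
It fails at once if the snap tab is pushed harder than 15 N (it breaks) (contact force between the arm and snap_tab above 15 N).
It fails at once if the snap tab is pushed harder than 15 N by the fingers (it breaks) (contact force between the fingers and snap_tab above 15 N).
It fails at once if the cover is forced against the meter with more than 40 N (contact force between cover and meter above 40 N).
It fails at once if the cover is dropped or thrown into the tray (faster than 0.6 m/s just above its floor) (horizontal distance between cover and tray below 0.1 m and z of cover in the frame of tray below 0.05 m and linear speed of cover above 0.6 m/s).
It fails at once if a bystander is shifted by more than 30 mm (distance of any of solder_spool, flux_bottle, block_cell, screwdriver, tweezers, screw_jar, spray_can from where it was at the start of the episode above 0.03 m).
It also fails if it takes over 72 s, if anything falls off the work surface, if the arm or the gripper's body presses on something with over 40 N, if the wrist force passes 120 N, or if a joint passes its speed limit or range.

## Working session

There is one attempt and no reset: what is moved stays moved. The work goes in short steps, Python scripts to look and compute and a tool call to move; the robot and the scene stay as the last step left them, time stands still between calls to the robot, and variables do not carry over. Pictures are saved under pics/ and viewed, and the job is handed in when it is done.

Besides the shell and the picture viewer there is one more tool, called after ">>>" as name(argument=value, ...) on one line, values as JSON. jog_arm: Moves the arm, as the interface text tells. Its arguments: {"type":"object","properties":{"rows":{"type":"array"}},"required":["rows"]}

```bash
mkdir -p pics; ls
python3 - <<'E'
from rig import bot, vision
import cv2,numpy as np
s=bot.read_state(); print(s)
for n in ("scene","top","wrist"):
    i=vision.camera_info(n); print(n,i)
    p,d=vision.capture(n); cv2.imwrite(f"pics/{n}0.png",p[:,:,::-1]); np.savez(f"pics/{n}0.npz",p=p,d=d)
    print((d>0).mean(), d[d>0].min() if (d>0).any() else 0, d.max())
E
```

```text
pics
{'time_s': 0.0, 'joint_positions': array([-7.56599428e+01,  3.02777937e+01,  8.21565120e+01, -1.62426229e-03,
        6.76878375e+01, -1.02265277e+01]), 'qvel': array([ 0.00506585, -0.08739296, -0.07259233,  0.06376835, -0.20150845,
        0.05069378]), 'tau': array([-1.00592245e-04, -4.40035272e+01, -1.76595658e+01,  6.33235043e-02,
        5.81945095e-02, -1.64368016e-04]), 'position': array([ 0.259694  , -0.5677181 ,  0.23258347]), 'tcp_rot': array([[ 9.09474342e-01,  4.15759684e-01, -5.53405597e-04],
       [ 4.15759903e-01, -9.09472080e-01,  2.05888313e-03],
       [ 3.52693660e-04, -2.10258523e-03, -9.99997727e-01]]), 'force': array([ 0.19657541, -0.16210206, -0.84091467]), 'moment': array([ 0.02279387,  0.0339387 , -0.0301235 ]), 'opening': 1.0021753038337413}
scene {'vertical_fov': 52.74803773059524, 'cx': 280.18815348138645, 'cy': 213.92742655003877, 'position': array([ 1.15317277, -0.45735187,  0.67188008]), 'rotation': array([[ 0.56131904,  0.50106127, -0.65867939],
       [ 0.82759159, -0.33636158,  0.44939186],
       [ 0.00361841, -0.79736973, -0.60348025]])}
0.9960204081632653 0.5245484 3.6965895
top {'vertical_fov': 46.77174835617582, 'cx': 282.49452695208817, 'cy': 216.81335211133938, 'position': array([0.26081846, 0.01121687, 1.27471202]), 'rotation': array([[ 0.01177045, -0.98499402,  0.17218664],
       [-0.99991799, -0.01072546,  0.00699803],
       [-0.00504624, -0.17225489, -0.98503949]])}
0.9961011904761905 0.4271472 2.2492347
wrist {'vertical_fov': 61.949938751417136, 'cx': 277.1257108619626, 'cy': 208.10192721519127, 'position': array([ 0.33587692, -0.53353441,  0.38314551]), 'rotation': array([[ 0.41473294, -0.86657617, -0.27756501],
       [-0.90993951, -0.39583165, -0.12380386],
       [-0.00258354,  0.30391291, -0.95269632]])}
0.9959566326530612 0.06518427 1.2992578
```

View pics/top0.png

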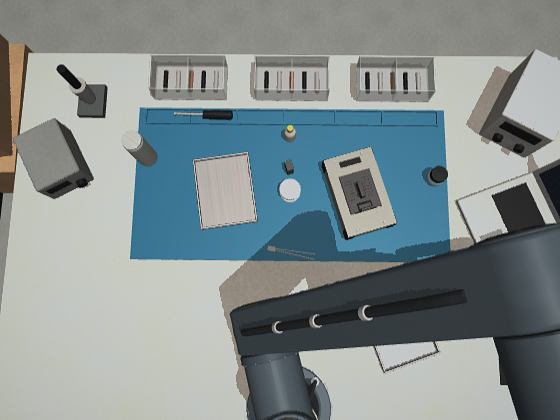

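View pics/scene0.png

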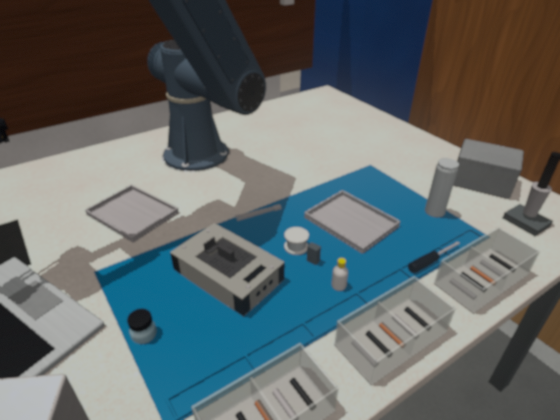

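View pics/wrist0.png

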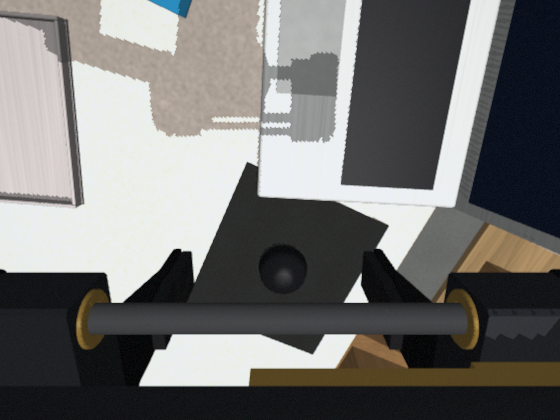

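The tray candidates are top-view (225,190), on the mat, and (405,350), half hidden by the arm. The left-most one is (225,190), at larger y. The meter is at (360,195). Next I'll crop in close and measure.

```bash
cat > h.py <<'E'
import numpy as np,cv2
from rig import bot,vision
def cloud(d,i):
    f=210/np.tan(np.radians(i['vertical_fov'])/2)
    v,u=np.mgrid[0:420,0:560]
    P=np.stack([(u-i['cx'])/f*d,(v-i['cy'])/f*d,d],-1)
    return P@np.array(i['rotation']).T+i['position']
def proj(X,i):
    f=210/np.tan(np.radians(i['vertical_fov'])/2)
    c=(np.asarray(X)-i['position'])@np.array(i['rotation']); return np.stack([c[...,0]/c[...,2]*f+i['cx'],c[...,1]/c[...,2]*f+i['cy']],-1)
def ray(u,v,z,i):
    f=210/np.tan(np.radians(i['vertical_fov'])/2)
    r=np.array(i['rotation'])@np.array([(u-i['cx'])/f,(v-i['cy'])/f,1]); p=np.array(i['position'])
    return p+r*(z-p[2])/r[2]
E
python3 - <<'E'
from h import *
for n in("top","scene"):
    D=np.load(f"pics/{n}0.npz");i=vision.camera_info(n);C=cloud(D['d'],i)
    hsv=cv2.cvtColor(D['p'],cv2.COLOR_RGB2HSV)
    mat=(hsv[...,0]>90)&(hsv[...,0]<115)&(hsv[...,1]>150)&(hsv[...,2]>60)
    print(n,'mat z',np.percentile(C[mat][:,2],[5,50,95]))
    for nm,(a,b) in {'meter':(0.050,0.066)}.items():
        # meter top: z near 57.5mm
        m=(np.abs(C[...,2]-0.0575)<0.006)&(C[...,0]>0.3)&(C[...,0]<0.9)&(np.abs(C[...,1])<0.45)&(hsv[...,1]<80)
        m=cv2.morphologyEx(m.astype(np.uint8),cv2.MORPH_OPEN,np.ones((3,3)))
        nn,l,st,ce=cv2.connectedComponentsWithStats(m)
        for k in range(1,nn):
            if st[k,4]>300:
                Q=C[l==k]; r=cv2.minAreaRect((Q[:,:2]*1000).astype(np.float32)); print(st[k],r,np.median(Q[:,2]))
    p=D['p']
    if n=="top": c=p[130:250,180:410]
    else: c=p[150:330,80:420]
    cv2.imwrite(f"pics/{n}_crop.png",cv2.resize(c[:,:,::-1],None,fx=2.3 if n!="top" else 3.4,fy=2.3 if n!="top" else 3.4,interpolation=cv2.INTER_CUBIC))
E
```

```text
top mat z [-0.00041445  0.00391169  0.00873934]
[ 323  147   73   90 3697] ((542.9752197265625, -175.99252319335938), (211.93789672851562, 132.161376953125), 17.466869354248047) 0.05837678724742279
scene mat z [0.00054413 0.00306058 0.22269468]
[ 171  223  113   77 4081] ((541.0214233398438, -177.55409240722656), (216.1983184814453, 133.31289672851562), 17.100341796875) 0.057050815765721685
```

View pics/top_crop.png

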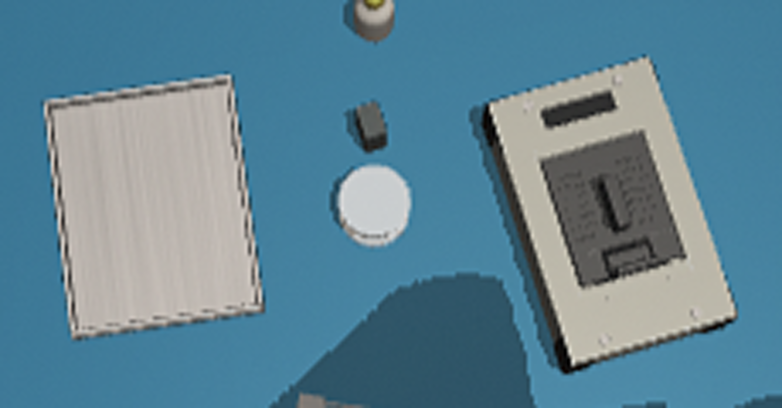

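View pics/scene_crop.png

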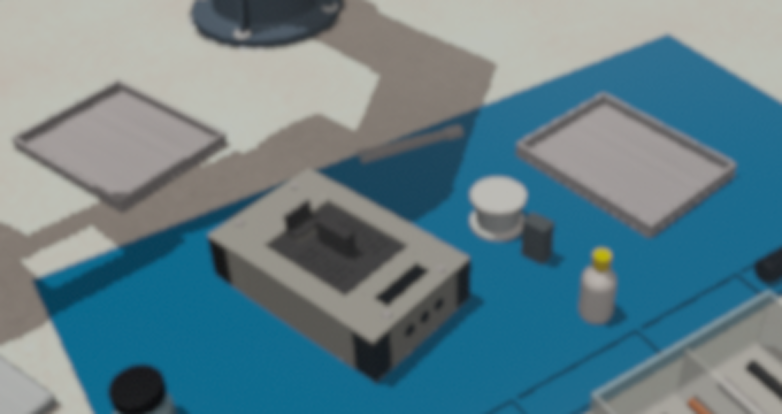

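The chosen tray is the on-mat one at crop (150,205), and it is the left-most. The meter centre is about (0.542,-0.177) with yaw of about 17°, tab end towards the robot. I'll move the wrist camera above it for a closer look.

>>> jog_arm(rows=[{"dp":[33,-25,3],"turn":[0,0,1],"grip":1},{"dp":[75,-57,8],"turn":[0,0,2],"grip":1},{"dp":[115,-87,12],"turn":[0,0,3],"grip":1},{"dp":[155,-117,16],"turn":[0,0,4],"grip":0.5},{"dp":[195,-147,20],"turn":[0,0,5],"grip":0},{"dp":[235,-177,24],"turn":[0,0,6],"grip":0},{"dp":[275,-208,28],"turn":[0,0,7],"grip":0},{"dp":[310,-235,32],"turn":[0,0,7.3],"grip":0},{"dp":[330,-250,34],"turn":[0,0,7.3],"grip":0},{"dp":[330,-250,34],"turn":[0,0,7.3],"grip":0}])

```text
time_s: 1.15
position: [0.4566, -0.2004, 0.1991]
tcp_rot: [[0.953, 0.302, -0.001], [0.302, -0.953, 0.002], [-0.001, -0.002, -1.0]]
force: [-0.4, -0.9, -0.0]
opening: 0.446
```

```bash
cat > snap.py <<'E'
import sys
from h import *
def snap(tag,names=("wrist",)):
    for n in names:
        i=vision.camera_info(n); p,d=vision.capture(n)
        cv2.imwrite(f"pics/{n}_{tag}.png",p[:,:,::-1]); np.savez(f"pics/{n}_{tag}.npz",p=p,d=d,**i)
if __name__=="__main__":
    snap(sys.argv[1],sys.argv[2:] or ("wrist",))
    s=bot.read_state(); print(s['time_s'],s['position'],s['force'],s['opening']); print(s['tcp_rot'])
E
python3 snap.py 1 wrist top
```

```text
1.25 [ 0.45615966 -0.20366902  0.1994823 ] [-0.73000602 -0.21082892 -0.16471295] 0.35894738813197347
[[ 9.54385393e-01  2.98577353e-01 -2.93006903e-04]
 [ 2.98577193e-01 -9.54385363e-01 -4.89080233e-04]
 [-4.25669780e-04  3.79285852e-04 -9.99999837e-01]]
```

View pics/wrist_1.png

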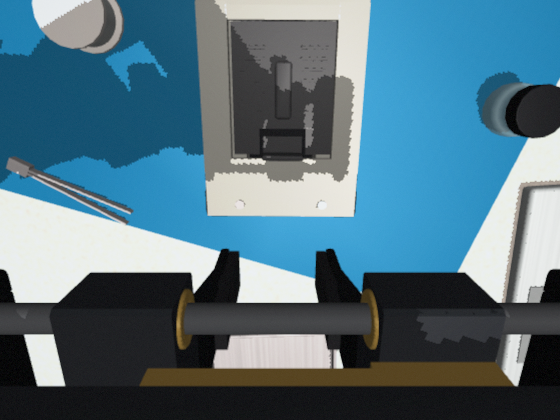

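The wrist view shows the tab at about (282,142), the rib at (284,90) and the meter top edges at columns 205–365, rows down to 215. Now I'll measure the meter, tab and rib in 3D.

```bash
python3 - <<'E'
from h import *
D=np.load("pics/wrist_1.npz");i={k:D[k] for k in('vertical_fov','cx','cy','position','rotation')}
C=cloud(D['d'],i);hsv=cv2.cvtColor(D['p'],cv2.COLOR_RGB2HSV)
print('top z at (235,203)',C[195:208,225:340,2].mean(), 'mat',C[230:250,130:140,2].mean())
t=np.radians(17.35);R=np.array([[np.cos(t),-np.sin(t)],[np.sin(t),np.cos(t)]])
c=np.array([.542,-.177])
L=(C[...,:2]-c)@R*1000
for v in range(120,165,3): print(v,np.round(np.c_[L[v,[250,265,282,300,315]],C[v,[250,265,282,300,315],2]*1000],0).tolist())
m=(C[...,2]>.0795)&(C[...,2]<.09)&(np.abs(L[...,0])<60)&(np.abs(L[...,1])<40)
m[170:]=0
print('rib',cv2.minAreaRect(L[m].astype(np.float32)),C[m][:,2].mean())
m=(C[...,2]>.070)&(C[...,2]<.08)&(L[...,0]<-30)&(L[...,0]>-80)&(np.abs(L[...,1])<40);m[170:]=0
print('tab',np.percentile(L[m],[2,50,98],axis=0),m.sum(),np.percentile(C[m][:,2],[5,50,95]))
# meter sides: top face mask
m=(np.abs(C[...,2]-.0575)<.004)&(hsv[...,1]<90);m[220:]=0
m=cv2.morphologyEx(m.astype(np.uint8),cv2.MORPH_OPEN,np.ones((3,3)))
for r in range(100,210,15):
    u=np.where(m[r,150:420])[0]+150; print(r,u.min(),u.max(),L[r,u.min()],L[r,u.max()],C[r,u.min()],C[r,u.max()])
for u in (225,250,280,310,335):
    v=np.where(m[165:,u])[0]+165; print(u,v.max(),L[v.max(),u],C[v.max(),u])
E
python3 - <<'E'
import cv2
p=cv2.imread('pics/wrist_1.png')[0:220,190:380];cv2.imwrite('pics/w1c.png',cv2.resize(p,None,fx=2.7,fy=2.7,interpolation=cv2.INTER_CUBIC))
E
```

```text
top z at (235,203) 0.05824651842184895 mat -0.0006093957690201102
120 [[-23.0, 26.0, 57.0], [-23.0, 14.0, 55.0], [-23.0, -0.0, 55.0], [-23.0, -15.0, 55.0], [-23.0, -27.0, 57.0]]
123 [[-26.0, 26.0, 57.0], [-26.0, 13.0, 56.0], [-26.0, -0.0, 57.0], [-26.0, -15.0, 55.0], [-26.0, -27.0, 57.0]]
126 [[-28.0, 26.0, 57.0], [-28.0, 14.0, 56.0], [-28.0, -0.0, 57.0], [-28.0, -15.0, 56.0], [-28.0, -27.0, 57.0]]
129 [[-31.0, 26.0, 57.0], [-34.0, 15.0, 13.0], [-34.0, -1.0, 14.0], [-34.0, -18.0, 15.0], [-30.0, -27.0, 56.0]]
132 [[-33.0, 26.0, 56.0], [-37.0, 15.0, 15.0], [-37.0, -1.0, 12.0], [-37.0, -18.0, 15.0], [-33.0, -28.0, 56.0]]
135 [[-35.0, 26.0, 57.0], [-40.0, 15.0, 14.0], [-40.0, -1.0, 15.0], [-40.0, -18.0, 15.0], [-35.0, -28.0, 56.0]]
138 [[-38.0, 26.0, 57.0], [-38.0, 14.0, 58.0], [-38.0, -0.0, 59.0], [-38.0, -15.0, 57.0], [-38.0, -28.0, 57.0]]
141 [[-40.0, 26.0, 56.0], [-40.0, 14.0, 58.0], [-40.0, -0.0, 57.0], [-40.0, -15.0, 58.0], [-40.0, -28.0, 58.0]]
144 [[-43.0, 26.0, 56.0], [-43.0, 14.0, 57.0], [-43.0, -0.0, 58.0], [-42.0, -15.0, 60.0], [-43.0, -28.0, 56.0]]
147 [[-45.0, 26.0, 57.0], 
[... 1735 characters left out ...]
.49548523 -0.25815008  0.05741272]
190 206 355 [-82.67575673  65.209508  ] [-81.48660946 -63.41669361] [ 0.44363992 -0.13941203  0.05554967] [ 0.48313232 -0.26183125  0.05849563]
205 207 354 [-96.11727982  65.00765244] [-95.36537553 -63.78560468] [ 0.43087017 -0.14361307  0.05617763] [ 0.46999503 -0.26632213  0.05722136]
225 215 [-105.25583851   49.54839512] [ 0.42675748 -0.16109414  0.05643962]
250 215 [-105.26262288   27.42667717] [ 0.43334788 -0.18221136  0.05619938]
280 216 [-105.97242921    0.84459986] [ 0.44059735 -0.20779565  0.05659474]
310 216 [-105.5204864  -25.6090407] [ 0.44891742 -0.2329109   0.0576421 ]
335 216 [-105.90210981  -47.87929788] [ 0.45519433 -0.25428168  0.05631625]
```

View pics/w1c.png

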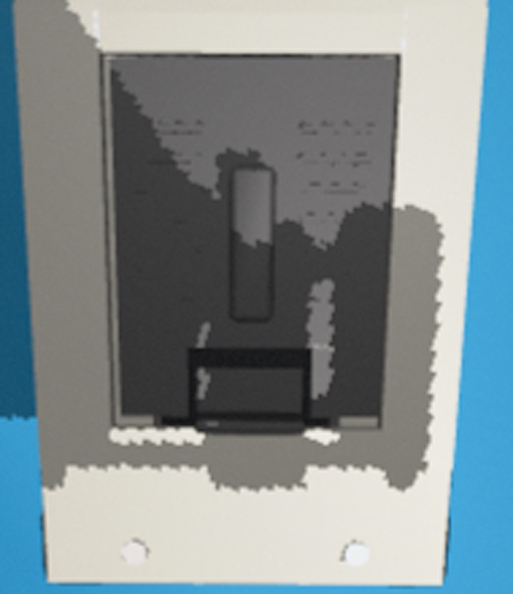

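Meter is confirmed: width about 129 mm, -x edge at -105.7, top z about 57. Rib measures 39.4 x 11.9 mm at z 82 with offset (-1.4,-0.8). Tab face is at about x=-53 and its top at z 76. All of this fits the given sizes. Next I'll lower the closed fingers outside the tab.

>>> jog_arm(rows=[{"dp":[8,0.5,35],"turn":[0,0,0],"grip":0},{"dp":[16,0.9,75],"turn":[0,0,0],"grip":0},{"dp":[16,0.9,105],"turn":[0,0,0],"grip":0},{"dp":[16,0.9,120],"turn":[0,0,0],"grip":0},{"dp":[16,0.9,125],"turn":[0,0,0],"grip":0},{"dp":[16,0.9,125],"turn":[0,0,0],"grip":0},{"dp":[16,0.9,125],"turn":[0,0,0],"grip":0},{"dp":[16,0.9,125],"turn":[0,0,0],"grip":0}])

```text
time_s: 2.05
position: [0.4722, -0.2008, 0.0757]
tcp_rot: [[0.955, 0.296, 0.002], [0.296, -0.955, -0.002], [0.002, 0.002, -1.0]]
force: [-0.0, -0.1, -0.0]
opening: 0.005
```

```bash
python3 snap.py 2 wrist scene
python3 - <<'E'
import cv2
p=cv2.imread('pics/scene_2.png')[190:320,150:310];cv2.imwrite('pics/s2c.png',cv2.resize(p,None,fx=4,fy=4,interpolation=cv2.INTER_CUBIC))
E
```

```text
2.15 [ 0.47212603 -0.20040835  0.07555913] [ 1.40406075e-04 -2.87591679e-01  1.15540741e-01] 0.00048184036055325596
[[ 0.95496478  0.2967139   0.00176792]
 [ 0.29671627 -0.95496485 -0.00126529]
 [ 0.00131288  0.00173288 -0.99999764]]
```

View pics/wrist_2.png

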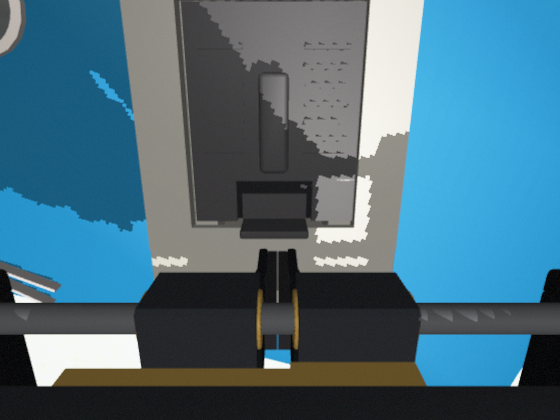

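View pics/s2c.png

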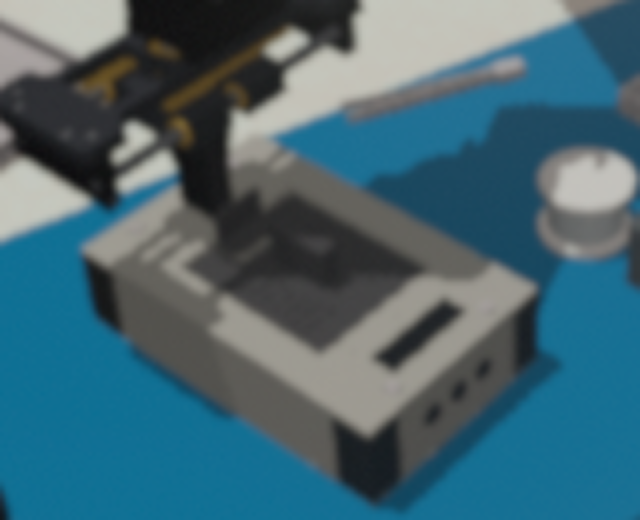

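The fingers stand just behind the tab (wrist (275,228)), centred on it. I'll approach in small steps.

>>> jog_arm(rows=[{"dp":[3,0,1],"turn":[0,0,0],"grip":0},{"dp":[6,0,1.5],"turn":[0,0,0],"grip":0},{"dp":[8,0,1.5],"turn":[0,0,0],"grip":0},{"dp":[8,0,1.5],"turn":[0,0,0],"grip":0}])

```text
time_s: 2.55
position: [0.4798, -0.1975, 0.0731]
tcp_rot: [[0.955, 0.297, 0.0], [0.297, -0.955, -0.0], [0.0, 0.0, -1.0]]
force: [0.0, -0.7, 0.0]
opening: 0.006
```

>>> jog_arm(rows=[{"dp":[1,0,0],"turn":[0,0,0],"grip":0},{"dp":[2,0,0],"turn":[0,0,0],"grip":0},{"dp":[2,0,0],"turn":[0,0,0],"grip":0}])

```text
time_s: 2.85
position: [0.4813, -0.1969, 0.073]
tcp_rot: [[0.955, 0.297, 0.0], [0.297, -0.955, 0.0], [0.0, -0.0, -1.0]]
force: [-1.1, -0.8, 0.4]
opening: 0.007
```

>>> jog_arm(rows=[{"dp":[1,0,0],"turn":[0,0,0],"grip":0},{"dp":[2,0,0],"turn":[0,0,0],"grip":0},{"dp":[2,0,0],"turn":[0,0,0],"grip":0}])

```text
time_s: 3.15
position: [0.4828, -0.1963, 0.073]
tcp_rot: [[0.955, 0.297, -0.001], [0.297, -0.955, 0.0], [-0.001, -0.0, -1.0]]
force: [-1.4, -1.4, 0.2]
opening: 0.004
```

>>> jog_arm(rows=[{"dp":[1,0,0],"turn":[0,0,0],"grip":0},{"dp":[1.5,0,0],"turn":[0,0,0],"grip":0},{"dp":[1.5,0,0],"turn":[0,0,0],"grip":0}])

```text
time_s: 3.45
position: [0.4844, -0.1958, 0.073]
tcp_rot: [[0.955, 0.297, -0.0], [0.297, -0.955, 0.0], [-0.0, -0.0, -1.0]]
force: [-1.4, -0.6, -0.9]
opening: 0.003
```

>>> jog_arm(rows=[{"dp":[1,0,0],"turn":[0,0,0],"grip":0},{"dp":[1.5,0,0],"turn":[0,0,0],"grip":0},{"dp":[1.5,0,0],"turn":[0,0,0],"grip":0}])

```text
time_s: 3.75
position: [0.4859, -0.1954, 0.073]
tcp_rot: [[0.955, 0.297, -0.0], [0.297, -0.955, 0.0], [-0.0, -0.0, -1.0]]
force: [-1.2, -0.6, -0.9]
opening: 0.007
```

>>> jog_arm(rows=[{"dp":[1,0,0],"turn":[0,0,0],"grip":0},{"dp":[1,0,0],"turn":[0,0,0],"grip":0}])

```text
time_s: 3.95
position: [0.4869, -0.1951, 0.073]
tcp_rot: [[0.955, 0.297, -0.0], [0.297, -0.955, 0.0], [-0.0, -0.0, -1.0]]
force: [-0.8, -0.7, -0.6]
opening: 0.003
```

>>> jog_arm(rows=[{"dp":[1,0,0],"turn":[0,0,0],"grip":0},{"dp":[1,0,0],"turn":[0,0,0],"grip":0}])

```text
time_s: 4.15
position: [0.4876, -0.1948, 0.073]
tcp_rot: [[0.955, 0.297, -0.001], [0.297, -0.955, 0.0], [-0.001, -0.0, -1.0]]
force: [-1.4, -1.0, -1.1]
opening: 0.005
```

>>> jog_arm(rows=[{"dp":[1,0,0],"turn":[0,0,0],"grip":0},{"dp":[1,0,0],"turn":[0,0,0],"grip":0}])

```text
time_s: 4.35
position: [0.4884, -0.1945, 0.073]
tcp_rot: [[0.955, 0.297, -0.001], [0.297, -0.955, 0.0], [-0.001, -0.0, -1.0]]
force: [-3.9, -0.9, 0.0]
opening: 0.002
```

>>> jog_arm(rows=[{"dp":[1,0,0],"turn":[0,0,0],"grip":0},{"dp":[1,0,0],"turn":[0,0,0],"grip":0}])

```text
time_s: 4.55
position: [0.4894, -0.1942, 0.073]
tcp_rot: [[0.955, 0.297, -0.001], [0.297, -0.955, 0.0], [-0.001, -0.001, -1.0]]
force: [-3.6, -2.1, -0.2]
opening: 0.003
```

>>> jog_arm(rows=[{"dp":[1,0,0],"turn":[0,0,0],"grip":0},{"dp":[1,0,0],"turn":[0,0,0],"grip":0}])

```text
time_s: 4.75
position: [0.4904, -0.1939, 0.073]
tcp_rot: [[0.955, 0.297, -0.001], [0.297, -0.955, 0.0], [-0.001, -0.001, -1.0]]
force: [-4.3, -2.6, 0.5]
opening: 0.004
```

>>> jog_arm(rows=[{"dp":[1,0,0],"turn":[0,0,0],"grip":0},{"dp":[1,0,0],"turn":[0,0,0],"grip":0}])

```text
time_s: 4.95
position: [0.4916, -0.1935, 0.0731]
tcp_rot: [[0.955, 0.297, -0.0], [0.297, -0.955, 0.0], [-0.0, -0.0, -1.0]]
force: [-3.5, -1.8, 2.6]
opening: 0.008
```

>>> jog_arm(rows=[{"dp":[0.8,0,0],"turn":[0,0,0],"grip":0},{"dp":[0.8,0,0],"turn":[0,0,0],"grip":0}])

```text
time_s: 5.15
position: [0.4923, -0.1933, 0.0732]
tcp_rot: [[0.955, 0.297, -0.0], [0.297, -0.955, 0.0], [-0.0, -0.0, -1.0]]
force: [-4.1, -1.8, 1.5]
opening: 0.003
```

>>> jog_arm(rows=[{"dp":[0.7,0,0],"turn":[0,0,0],"grip":0},{"dp":[0.7,0,0],"turn":[0,0,0],"grip":0}])

```text
time_s: 5.35
position: [0.4929, -0.1931, 0.0731]
tcp_rot: [[0.955, 0.297, -0.001], [0.297, -0.955, 0.0], [-0.0, -0.0, -1.0]]
force: [-5.2, -1.5, 1.9]
opening: 0.004
```

```bash
python3 snap.py 3 wrist
```

```text
5.4 [ 0.49286953 -0.19312787  0.07309116] [-4.41608559 -2.01627646  2.0915744 ] 0.009662426232723356
[[ 9.54868540e-01  2.97028315e-01 -5.02337859e-04]
 [ 2.97028438e-01 -9.54868614e-01  1.90596627e-04]
 [-4.23054061e-04 -3.31203353e-04 -9.99999856e-01]]
```

View pics/wrist_3.png

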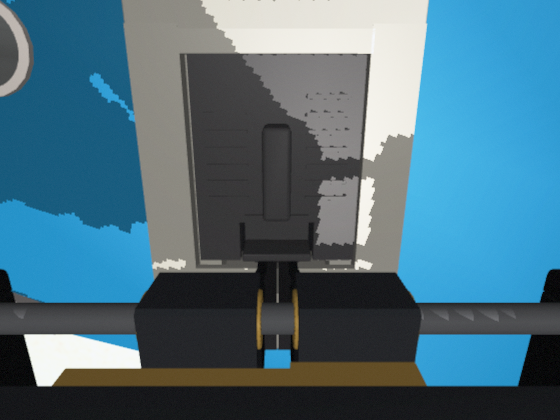

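```bash
cat > tilt.py <<'E'
from h import *
import sys
D=np.load(f"pics/wrist_{sys.argv[1]}.npz");i={k:D[k] for k in('vertical_fov','cx','cy','position','rotation')}
C=cloud(D['d'],i)
t=np.radians(17.35);R=np.array([[np.cos(t),-np.sin(t)],[np.sin(t),np.cos(t)]]);c=np.array([.542,-.177])
L=(C[...,:2]-c)@R*1000;z=C[...,2]*1000
def med(m): return (round(float(np.median(z[m])),1),int(m.sum())) if m.any() else None
v=np.mgrid[0:420,0:560][0]<265
for x in range(-55,56,10):
    s=(np.abs(L[...,0]-x)<3)&v&(z>30)&(z<120)
    print(x,'slab',med(s&(np.abs(np.abs(L[...,1])-27)<6)),'mid',med(s&(np.abs(L[...,1]+.8)<4)),'meter',med(s&(np.abs(np.abs(L[...,1])-53)<5)))
m=v&(np.abs(L[...,1])<14)&(L[...,0]<-28)&(L[...,0]>-60)&(z>66)&(z<110)
if m.any(): print('tab',np.percentile(L[m][:,0],[2,50,98]),np.percentile(z[m],[5,50,95]),m.sum())
m=v&(np.abs(L[...,1])<12)&(np.abs(L[...,0])<30)&(z>72)&(z<110)
if m.any(): print('rib',np.percentile(L[m],[2,50,98],axis=0),np.polyfit(L[m][:,0],z[m],1))
E
python3 tilt.py 3
```

```text
-55 slab (47.0, 59) mid None meter (56.4, 45)
-45 slab (56.4, 500) mid (74.3, 50) meter (56.8, 407)
-35 slab (56.4, 498) mid (62.6, 404) meter (56.8, 426)
-25 slab (56.2, 543) mid (59.8, 1) meter (56.8, 452)
-15 slab (56.4, 564) mid (82.1, 252) meter (56.8, 466)
-5 slab (56.2, 612) mid (82.0, 272) meter (56.9, 493)
5 slab (56.0, 609) mid (81.9, 287) meter (56.8, 522)
15 slab (56.0, 657) mid (81.8, 302) meter (56.9, 553)
25 slab (55.9, 685) mid (55.5, 223) meter (56.9, 600)
35 slab (55.6, 730) mid (55.5, 253) meter (56.9, 616)
45 slab (55.4, 763) mid (55.5, 255) meter (56.9, 659)
55 slab (56.9, 845) mid (56.8, 269) meter (56.8, 699)
tab [-43.07272683 -37.90015434 -37.03744536] [67.30904844 75.26529173 77.23798205] 1084
rib [[-18.32454402  -6.41898268]
 [  2.0732101   -0.87684362]
 [ 19.80522406   5.00602942]] [-2.36133559e-02  8.16627551e+01]
```

The tab end is up only about 1 mm. I'll press a little more, then ease up.

>>> jog_arm(rows=[{"dp":[0.7,0,0],"turn":[0,0,0],"grip":0},{"dp":[0.7,0,0],"turn":[0,0,0],"grip":0}])

```text
time_s: 5.6
position: [0.493, -0.193, 0.073]
tcp_rot: [[0.955, 0.298, -0.002], [0.298, -0.955, 0.0], [-0.002, -0.001, -1.0]]
force: [-6.3, -2.5, 2.4]
opening: 0.008
```

>>> jog_arm(rows=[{"dp":[0.6,0,0],"turn":[0,0,0],"grip":0},{"dp":[0.6,0,0],"turn":[0,0,0],"grip":0}])

```text
time_s: 5.8
position: [0.493, -0.193, 0.073]
tcp_rot: [[0.955, 0.298, -0.003], [0.298, -0.955, 0.0], [-0.003, -0.001, -1.0]]
force: [-7.8, -3.6, 1.7]
opening: 0.006
```

Push is about 8.6 N at the stop, so I'll ease up.

>>> jog_arm(rows=[{"dp":[0.1,0,-1],"turn":[0,0,0],"grip":0},{"dp":[0.3,0,-2],"turn":[0,0,0],"grip":0},{"dp":[0.4,0,-3],"turn":[0,0,0],"grip":0}])

```text
time_s: 6.1
position: [0.4934, -0.1928, 0.0759]
tcp_rot: [[0.955, 0.298, -0.003], [0.298, -0.955, 0.0], [-0.003, -0.001, -1.0]]
force: [-7.2, -3.9, 1.5]
opening: 0.005
```

>>> jog_arm(rows=[{"dp":[0.2,0,-1],"turn":[0,0,0],"grip":0},{"dp":[0.4,0,-2],"turn":[0,0,0],"grip":0},{"dp":[0.6,0,-3],"turn":[0,0,0],"grip":0}])

```text
time_s: 6.4
position: [0.4939, -0.1927, 0.0789]
tcp_rot: [[0.955, 0.298, -0.003], [0.298, -0.955, 0.0], [-0.003, -0.001, -1.0]]
force: [-8.4, -3.9, 1.4]
opening: 0.004
```

>>> jog_arm(rows=[{"dp":[0.2,0,-1],"turn":[0,0,0],"grip":0},{"dp":[0.3,0,-2],"turn":[0,0,0],"grip":0},{"dp":[0.5,0,-3],"turn":[0,0,0],"grip":0}])

```text
time_s: 6.7
position: [0.4943, -0.1925, 0.0819]
tcp_rot: [[0.955, 0.298, -0.003], [0.298, -0.955, 0.0], [-0.003, -0.001, -1.0]]
force: [-7.5, -3.7, 1.3]
opening: 0.005
```

```bash
python3 snap.py 4 wrist; python3 tilt.py 4
```

```text
6.75 [ 0.49436525 -0.19248933  0.0820155 ] [-7.72667278 -3.30210572  1.6610679 ] 0.00973198267571502
[[ 9.54661559e-01  2.97678268e-01 -2.99272356e-03]
 [ 2.97680134e-01 -9.54665650e-01  1.88218786e-04]
 [-2.80102174e-03 -1.07055959e-03 -9.99995504e-01]]
-55 slab (56.6, 86) mid None meter (56.8, 213)
-45 slab (65.7, 505) mid None meter (56.8, 367)
-35 slab (64.6, 519) mid (74.7, 441) meter (56.9, 388)
-25 slab (63.5, 535) mid (65.7, 110) meter (56.8, 405)
-15 slab (62.7, 556) mid (88.3, 182) meter (56.8, 429)
-5 slab (61.5, 599) mid (87.4, 266) meter (56.8, 447)
5 slab (60.5, 592) mid (86.5, 271) meter (56.8, 474)
15 slab (59.5, 640) mid (85.4, 284) meter (56.9, 494)
25 slab (58.5, 633) mid (58.4, 256) meter (56.9, 526)
35 slab (57.3, 661) mid (57.1, 221) meter (56.8, 556)
45 slab (56.1, 701) mid (56.0, 238) meter (56.8, 590)
55 slab (56.9, 751) mid (56.8, 247) meter (56.8, 623)
tab [-41.42234305 -35.73261635 -28.94854066] [66.18982395 77.09422503 85.48158914] 1915
rib [[-15.46744032  -6.33726174]
 [  3.96030198  -0.74156828]
 [ 21.8792648    5.18848108]] [-0.10624233 86.76243372]
```

Tilt is 0.105 rad and the tab end is rising with the fingers. A few mm more.

>>> jog_arm(rows=[{"dp":[0.2,0,-1],"turn":[0,0,0],"grip":0},{"dp":[0.3,0,-2],"turn":[0,0,0],"grip":0},{"dp":[0.4,0,-3],"turn":[0,0,0],"grip":0},{"dp":[0.4,0,-4],"turn":[0,0,0],"grip":0}])

```text
time_s: 7.15
position: [0.495, -0.1923, 0.0859]
tcp_rot: [[0.955, 0.297, -0.002], [0.297, -0.955, 0.0], [-0.002, -0.001, -1.0]]
force: [-6.7, -3.5, 1.8]
opening: 0.005
```

```bash
python3 snap.py 5 wrist; python3 tilt.py 5
```

```text
7.2 [ 0.49507954 -0.19230985  0.08604522] [-6.32259984 -2.71754748  2.578359  ] 0.005664413667274898
[[ 9.54738315e-01  2.97438640e-01 -2.23732884e-03]
 [ 2.97439849e-01 -9.54740534e-01  2.20871238e-04]
 [-2.07037289e-03 -8.76344986e-04 -9.99997473e-01]]
-55 slab (56.9, 84) mid None meter (56.8, 275)
-45 slab (70.0, 517) mid None meter (56.9, 352)
-35 slab (68.4, 522) mid (80.6, 429) meter (56.8, 377)
-25 slab (66.9, 533) mid (68.9, 161) meter (56.8, 385)
-15 slab (65.7, 557) mid (91.3, 125) meter (56.8, 413)
-5 slab (64.1, 581) mid (90.2, 265) meter (56.9, 426)
5 slab (62.5, 575) mid (88.7, 274) meter (56.9, 446)
15 slab (61.2, 620) mid (87.2, 283) meter (56.8, 474)
25 slab (59.8, 631) mid (59.8, 299) meter (56.9, 495)
35 slab (58.1, 650) mid (57.9, 219) meter (56.9, 530)
45 slab (56.4, 672) mid (56.5, 233) meter (56.9, 565)
55 slab (56.8, 706) mid (56.9, 237) meter (56.9, 587)
tab [-41.00270403 -34.66230431 -28.48921676] [69.06349492 77.42828861 89.25948099] 2178
rib [[-14.05128706  -6.36904022]
 [  5.02801593  -0.75499794]
 [ 23.12699034   5.23156695]] [-0.14908754 89.22306455]
```

Tilt is 0.149 rad, so the hook is well over the rim. Backing off gently.

>>> jog_arm(rows=[{"dp":[-1,0,0],"turn":[0,0,0],"grip":0},{"dp":[-2,0,0],"turn":[0,0,0],"grip":0},{"dp":[-4,0,0],"turn":[0,0,0],"grip":0},{"dp":[-7,0,0],"turn":[0,0,0],"grip":0},{"dp":[-11,0,0],"turn":[0,0,0],"grip":0},{"dp":[-17,0,0],"turn":[0,0,0],"grip":0},{"dp":[-24,0,-5],"turn":[0,0,0],"grip":0},{"dp":[-24,0,-25],"turn":[0,0,0],"grip":0},{"dp":[-24,0,-60],"turn":[0,0,0],"grip":0.4},{"dp":[-24,0,-64],"turn":[0,0,0],"grip":0.4}])

```text
time_s: 8.2
position: [0.4756, -0.2013, 0.1537]
tcp_rot: [[0.955, 0.296, 0.008], [0.296, -0.955, -0.005], [0.006, 0.007, -1.0]]
force: [1.0, -0.9, 0.8]
opening: 0.111
```

```bash
python3 snap.py 6 wrist scene; python3 tilt.py 6;  python3 - <<'E'
import cv2
p=cv2.imread('pics/scene_6.png')[190:320,150:310];cv2.imwrite('pics/s6c.png',cv2.resize(p,None,fx=4,fy=4,interpolation=cv2.INTER_CUBIC))
E
```

```text
8.3 [ 0.47410905 -0.2002372   0.15147823] [ 0.54090149 -0.16623844  0.19880266] 0.19606961756171185
[[ 0.95501958  0.29651979  0.00368983]
 [ 0.29652934 -0.95502079 -0.00237612]
 [ 0.00281929  0.00336338 -0.99999037]]
-55 slab (56.4, 204) mid (68.4, 48) meter (56.8, 216)
-45 slab (70.8, 311) mid (79.8, 195) meter (56.8, 224)
-35 slab (69.1, 322) mid (71.3, 77) meter (56.8, 234)
-25 slab (67.7, 317) mid (67.7, 108) meter (56.9, 249)
-15 slab (66.3, 319) mid (91.7, 93) meter (56.9, 247)
-5 slab (64.8, 340) mid (90.8, 140) meter (56.8, 260)
5 slab (63.1, 343) mid (89.3, 154) meter (56.9, 262)
15 slab (61.7, 322) mid (87.8, 140) meter (56.9, 281)
25 slab (60.1, 333) mid (61.0, 89) meter (57.0, 287)
35 slab (58.5, 352) mid (58.4, 117) meter (56.9, 302)
45 slab (57.0, 370) mid (56.7, 119) meter (56.9, 316)
55 slab (56.9, 385) mid (56.9, 124) meter (56.9, 325)
tab [-57.18509669 -44.27242585 -34.0624574 ] [68.41356138 72.4281583  91.30319725] 1341
rib [[-15.25532238  -6.46549636]
 [  4.47078644  -0.7280905 ]
 [ 23.06333851   4.8999855 ]] [-0.12553167 89.56117406]
```

View pics/wrist_6.png

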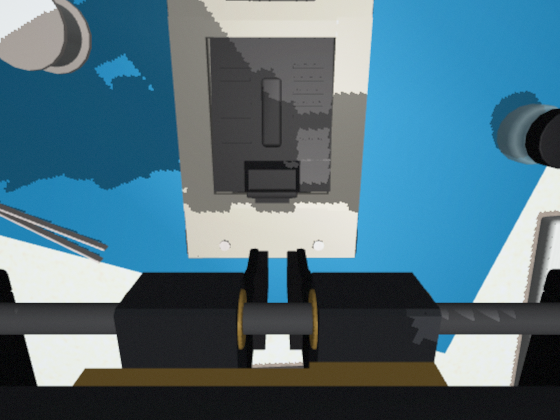

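View pics/s6c.png

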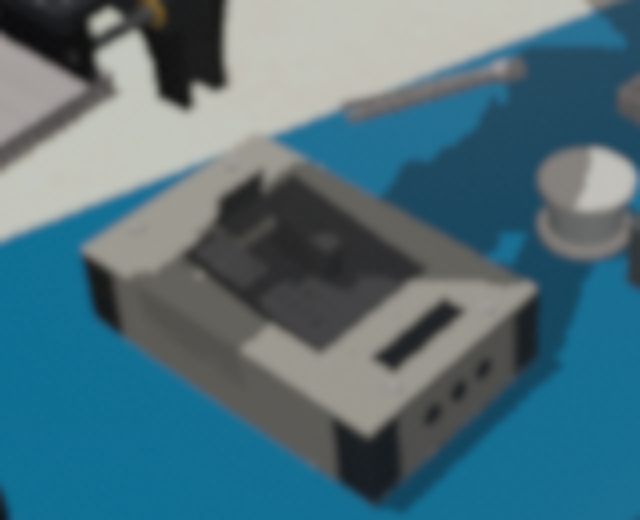

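The cover stays up: tilt 0.153 rad, rib top mid at local (4,-0.75), z about 89. Moving over the rib with the tool tilted 8.8° to match.

>>> jog_arm(rows=[{"dp":[20,0,0],"turn":[0,-2,0],"grip":0.5},{"dp":[50,-0.5,5],"turn":[0,-5,0],"grip":0.5},{"dp":[75,-1,10],"turn":[0,-8,0],"grip":0.5},{"dp":[83,-1,14],"turn":[0,-8.8,0],"grip":0.5},{"dp":[83,-1,14],"turn":[0,-8.8,0],"grip":0.5},{"dp":[83,-1,14],"turn":[0,-8.8,0],"grip":0.5},{"dp":[83,-1,14],"turn":[0,-8.8,0],"grip":0.5}])

```text
time_s: 9.0
position: [0.5504, -0.174, 0.1358]
tcp_rot: [[0.944, 0.296, -0.148], [0.292, -0.955, -0.044], [-0.154, -0.001, -0.988]]
force: [-0.2, 0.2, 0.4]
opening: 0.496
```

```bash
cat > st.py <<'E'
from h import *
s=bot.read_state();t=np.radians(17.35);R=np.array([[np.cos(t),-np.sin(t)],[np.sin(t),np.cos(t)]]);c=np.array([.542,-.177])
T=s['tcp_rot']
print(s['time_s'],'local',(s['position'][:2]-c)@R*1000,'z',s['position'][2]*1000,'F',s['force'],s['opening'],'yaw',np.degrees(np.arctan2(T[1,0],T[0,0])),'pitch',np.degrees(np.arcsin(-T[2,0])))
Tm=np.eye(3);Tm[:2,:2]=R
tgt=np.array([2.3,-.75,78.3])/1000; w=np.r_[c+R@tgt[:2],tgt[2]]
print('to target in tool axes mm',(w-s['position'])@T*1000)
E
python3 st.py; python3 snap.py 7 wrist >/dev/null;python3 tilt.py 7|tail -2
```

```text
9.0 local [8.89327349 0.31597237] z 135.84033296237794 F [-0.16857498  0.2133307   0.42528549] 0.4961794208726036 yaw 17.217352343235053 pitch 8.880875837528787
to target in tool axes mm [ 2.37133814  1.15888214 57.86649477]
 [  7.84958619  -0.79900778]
 [ 23.58089613   5.16194255]] [-0.23227125 89.75726604]
```

View pics/wrist_7.png

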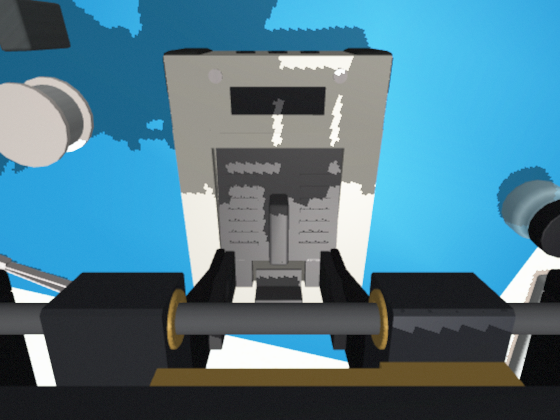

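Rib at (280,225) lies midway between the fingers (235 and 330). Descending.

>>> jog_arm(rows=[{"dp":[2.4,1.1,20],"turn":[0,0,0],"grip":0.5},{"dp":[2.4,1.1,38],"turn":[0,0,0],"grip":0.5},{"dp":[2.4,1.1,48],"turn":[0,0,0],"grip":0.5},{"dp":[2.4,1.1,54],"turn":[0,0,0],"grip":0.5},{"dp":[2.4,1.1,57],"turn":[0,0,0],"grip":0.5},{"dp":[2.4,1.1,57],"turn":[0,0,0],"grip":0.5},{"dp":[2.4,1.1,57],"turn":[0,0,0],"grip":0.5}])

```text
time_s: 9.75
position: [0.5469, -0.177, 0.0799]
tcp_rot: [[0.944, 0.297, -0.145], [0.293, -0.955, -0.046], [-0.152, 0.001, -0.988]]
force: [0.2, -0.0, 1.0]
opening: 0.502
```

```bash
python3 st.py; python3 snap.py 8 wrist >/dev/null;python3 tilt.py 8
```

```text
9.75 local [ 4.69715886 -1.42861852] z 79.91770612039788 F [ 0.22254061 -0.03024434  0.95896022] 0.5015250234630194 yaw 17.25745650203163 pitch 8.745741380707354
to target in tool axes mm [-2.12439482 -0.67635801  1.962996  ]
-55 slab None mid None meter None
-45 slab None mid None meter None
-35 slab None mid None meter None
-25 slab None mid None meter None
-15 slab None mid None meter None
-5 slab None mid None meter (56.8, 87)
5 slab (63.1, 78) mid None meter (56.9, 345)
15 slab (63.1, 1009) mid (86.4, 3) meter (56.8, 374)
25 slab (60.1, 525) mid (76.7, 473) meter (56.8, 408)
35 slab (58.4, 587) mid (58.4, 184) meter (56.9, 425)
45 slab (56.8, 585) mid (56.8, 188) meter (56.8, 467)
55 slab (56.8, 599) mid (56.8, 197) meter (56.8, 502)
rib [[18.14195676 -6.45679138]
 [22.37027023 -0.64562435]
 [24.14166071  5.06954988]] [ -0.87708432 102.28578972]
```

View pics/wrist_8.png

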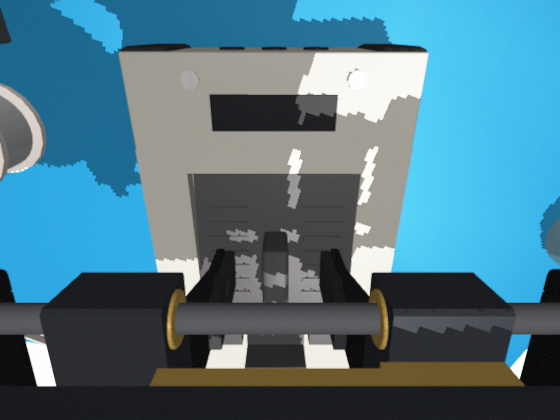

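Straddling the rib at (275,270). Small correction, then close.

>>> jog_arm(rows=[{"dp":[-1.5,-0.7,1],"turn":[0,0,0],"grip":0.5},{"dp":[-1.5,-0.7,1],"turn":[0,0,0],"grip":0.3},{"dp":[-1.5,-0.7,1],"turn":[0,0,0],"grip":0.15},{"dp":[-1.5,-0.7,1],"turn":[0,0,0],"grip":0.1},{"dp":[-1.5,-0.7,1],"turn":[0,0,0],"grip":0.0},{"dp":[-1.5,-0.7,1],"turn":[0,0,0],"grip":0.0},{"dp":[-1.5,-0.7,1],"turn":[0,0,0],"grip":0.0},{"dp":[-1.5,-0.7,1],"turn":[0,0,0],"grip":0.0}])

```text
time_s: 10.6
position: [0.5447, -0.1766, 0.0786]
tcp_rot: [[0.944, 0.297, -0.146], [0.293, -0.955, -0.045], [-0.153, -0.0, -0.988]]
force: [-0.5, -0.2, -0.1]
opening: 0.138
```

```bash
python3 st.py
```

```text
10.6 local [ 2.70370579 -0.41350022] z 78.59514353491362 F [-0.4824705  -0.23892008 -0.14698495] 0.13837408387042485 yaw 17.265634192441652 pitch 8.798770734947992
to target in tool axes mm [-0.35331824  0.3370957   0.35334528]
```

Opening is 0.138, i.e. 12 mm, so the rib is held. Drawing towards the tab side in small steps while watching force.

>>> jog_arm(rows=[{"dp":[-1,0,0.15],"turn":[0,0,0],"grip":0},{"dp":[-2,0,0.3],"turn":[0,0,0],"grip":0},{"dp":[-2,0,0.3],"turn":[0,0,0],"grip":0}])

```text
time_s: 10.9
position: [0.5429, -0.1773, 0.0787]
tcp_rot: [[0.944, 0.297, -0.146], [0.293, -0.955, -0.046], [-0.153, 0.0, -0.988]]
force: [1.3, 0.8, 0.4]
opening: 0.138
```

>>> jog_arm(rows=[{"dp":[-1,0,0.15],"turn":[0,0,0],"grip":0},{"dp":[-2,0,0.3],"turn":[0,0,0],"grip":0},{"dp":[-2,0,0.3],"turn":[0,0,0],"grip":0}])

```text
time_s: 11.2
position: [0.5407, -0.1779, 0.0787]
tcp_rot: [[0.944, 0.297, -0.146], [0.293, -0.955, -0.046], [-0.153, 0.0, -0.988]]
force: [1.0, 0.6, 0.1]
opening: 0.135
```

>>> jog_arm(rows=[{"dp":[-1,0,0.15],"turn":[0,0,0],"grip":0},{"dp":[-2,0,0.3],"turn":[0,0,0],"grip":0},{"dp":[-2,0,0.3],"turn":[0,0,0],"grip":0}])

```text
time_s: 11.5
position: [0.5387, -0.1784, 0.0786]
tcp_rot: [[0.944, 0.297, -0.146], [0.293, -0.955, -0.045], [-0.153, -0.0, -0.988]]
force: [0.4, -0.0, 0.5]
opening: 0.133
```

>>> jog_arm(rows=[{"dp":[-1.5,0,0.1],"turn":[0,0,0],"grip":0},{"dp":[-3,0,0.2],"turn":[0,0,0],"grip":0},{"dp":[-4,0,0.3],"turn":[0,0,0],"grip":0},{"dp":[-4,0,0.3],"turn":[0,0,0],"grip":0}])

```text
time_s: 11.9
position: [0.5347, -0.1796, 0.0789]
tcp_rot: [[0.944, 0.297, -0.147], [0.293, -0.955, -0.045], [-0.153, -0.0, -0.988]]
force: [0.5, -0.8, -0.7]
opening: 0.136
```

```bash
python3 st.py; python3 snap.py 9 wrist >/dev/null
```

```text
11.9 local [-7.69413593 -0.2966308 ] z 78.94066176034634 F [ 0.52919399 -0.81706232 -0.67285373] 0.1355082259584779 yaw 17.267145432972153 pitch 8.82778550414799
to target in tool axes mm [ 9.97470286  0.43869372 -0.90088558]
```

View pics/wrist_9.png

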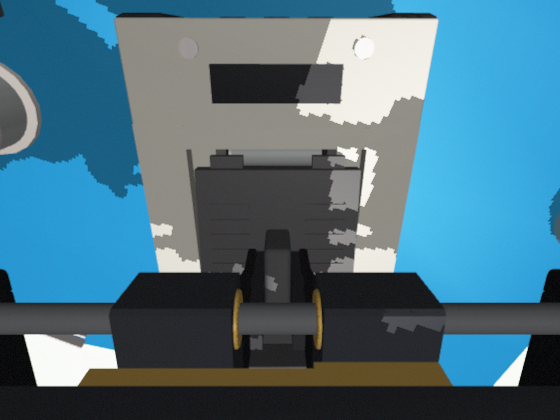

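The lugs at (227,161) and (325,161) are clear of the lip, with a gap visible beyond them. Lifting straight up.

>>> jog_arm(rows=[{"dp":[-0.3,0,-2],"turn":[0,0,0],"grip":0},{"dp":[-0.6,0,-4],"turn":[0,0,0],"grip":0},{"dp":[-0.8,0,-5],"turn":[0,0,0],"grip":0}])

```text
time_s: 12.25
position: [0.5346, -0.1794, 0.084]
tcp_rot: [[0.944, 0.297, -0.147], [0.293, -0.955, -0.045], [-0.154, -0.001, -0.988]]
force: [-0.8, 0.2, -1.2]
opening: 0.133
```

>>> jog_arm(rows=[{"dp":[-1.5,0,-10],"turn":[0,0,0],"grip":0},{"dp":[-3.8,0,-25],"turn":[0,0,0],"grip":0},{"dp":[-6,0,-40],"turn":[0,1,0],"grip":0},{"dp":[-9,0,-60],"turn":[0,3,0],"grip":0},{"dp":[-12,0,-80],"turn":[0,6,0],"grip":0},{"dp":[-14,0,-95],"turn":[0,8.8,0],"grip":0},{"dp":[-15,0,-100],"turn":[0,8.8,0],"grip":0},{"dp":[-15,0,-100],"turn":[0,8.8,0],"grip":0},{"dp":[-15,0,-100],"turn":[0,8.8,0],"grip":0},{"dp":[-15,0,-100],"turn":[0,8.8,0],"grip":0}])

```text
time_s: 13.25
position: [0.5353, -0.179, 0.1842]
tcp_rot: [[0.955, 0.297, -0.002], [0.297, -0.955, 0.001], [-0.002, -0.001, -1.0]]
force: [0.1, -0.1, -0.8]
opening: 0.141
```

```bash
python3 st.py; python3 snap.py 10 wrist top scene >/dev/null
python3 - <<'E'
from h import *
# tray from start images
for n in("top","scene"):
    D=np.load(f"pics/{n}0.npz");i=vision.camera_info(n);C=cloud(D['d'],i);p=D['p'].astype(int)
    hsv=cv2.cvtColor(D['p'],cv2.COLOR_RGB2HSV)
    m=(C[...,0]>.35)&(C[...,0]<.75)&(C[...,1]>.05)&(C[...,1]<.42)&(C[...,2]<.035)&~((hsv[...,0]>90)&(hsv[...,0]<120)&(hsv[...,1]>110))
    m=cv2.morphologyEx(m.astype(np.uint8),cv2.MORPH_OPEN,np.ones((3,3)))
    nn,l,st,ce=cv2.connectedComponentsWithStats(m)
    k=1+np.argmax(st[1:,4]);cn=max(cv2.findContours((l==k).astype(np.uint8),0,1)[0],key=cv2.contourArea)
    r=cv2.minAreaRect((C[l==k][:,:2]*1000).astype(np.float32));print(n,st[k],r,'z',np.median(C[l==k][:,2]))
    ap=cv2.approxPolyDP(cn,6,True)[:,0];print(ap.tolist())
    if len(ap)==4:
        W=np.array([ray(u,v,.021,i) for u,v in ap])[:,:2];print(W, W.mean(0), np.linalg.norm(W-np.roll(W,1,0),axis=1))
E
```

```text
13.25 local [-7.03241542  0.06439206] z 184.22393874724986 F [ 0.08329993 -0.14829247 -0.75775295] 0.1406468571493388 yaw 17.294011426158953 pitch 0.08661389743184572
to target in tool axes mm [  9.49332103   0.94195195 105.90858131]
top [ 193  152   65   78 4037] ((555.28466796875, 177.35504150390625), (197.8689422607422, 153.54287719726562), 9.047079086303711) z 0.008163864302535906
[[247, 152], [193, 159], [201, 229], [257, 221]]
[[0.65555812 0.11748701]
 [0.63459459 0.26174134]
 [0.44534317 0.2325745 ]
 [0.46811798 0.0867265 ]] [0.55090346 0.17463234] [0.1899474  0.14576962 0.19148578 0.14761549]
scene [ 305  190   95   63 3300] ((539.4232177734375, 184.35916137695312), (210.32936096191406, 179.89137268066406), 9.528889656066895) z 0.007130247759347064
[[305, 211], [360, 252], [399, 224], [344, 190]]
[[0.4679916  0.08730211]
 [0.66308306 0.09763883]
 [0.64068848 0.24812754]
 [0.45034324 0.23459584]] [0.5555266  0.16691608] [0.14834725 0.19536511 0.15214587 0.19082562]
```

View pics/scene_10.png

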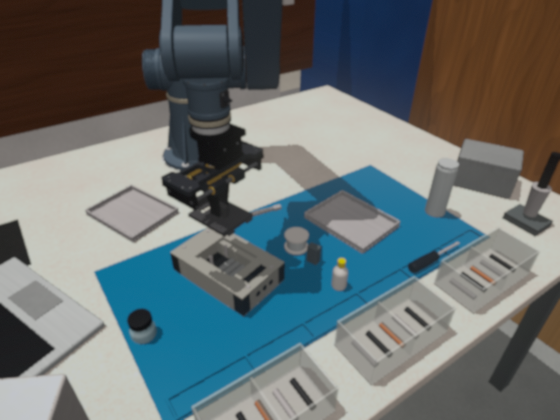

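View pics/top_10.png

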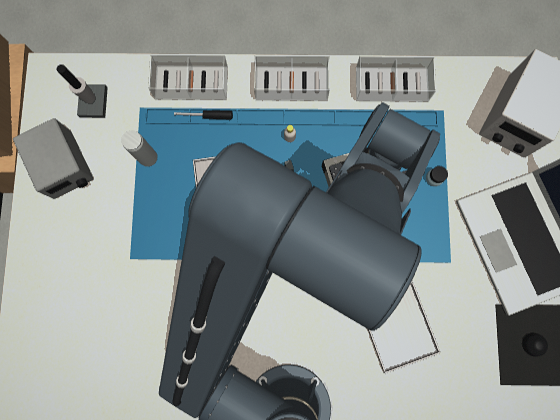

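The cover is held level at z about 0.18 and the hand is clear of the meter. Tray centre is about (0.551,0.175), sides about 190 x 147 mm as given, yaw about 9°. Carrying it over.

>>> jog_arm(rows=[{"dp":[6,-17,0],"turn":[0,0,0.5],"grip":0},{"dp":[18,-50,0],"turn":[0,0,1.5],"grip":0},{"dp":[33,-90,0],"turn":[0,0,2.5],"grip":0},{"dp":[48,-132,0],"turn":[0,0,3.5],"grip":0},{"dp":[63,-174,0],"turn":[0,0,4.5],"grip":0},{"dp":[78,-216,0],"turn":[0,0,5.5],"grip":0},{"dp":[93,-258,0],"turn":[0,0,6.5],"grip":0},{"dp":[107,-296,0],"turn":[0,0,7.5],"grip":0},{"dp":[116,-321,0],"turn":[0,0,8.4],"grip":0},{"dp":[120,-333,0],"turn":[0,0,8.4],"grip":0}])

```text
time_s: 14.4
position: [0.5509, 0.1768, 0.1846]
tcp_rot: [[0.988, 0.157, -0.001], [0.157, -0.988, 0.0], [-0.001, -0.0, -1.0]]
force: [-1.3, 0.3, -2.6]
opening: 0.133
```

>>> jog_arm(rows=[{"dp":[0,0,0],"turn":[0,0,0],"grip":0},{"dp":[0,0,0],"turn":[0,0,0],"grip":0}])

```text
time_s: 14.6
position: [0.5511, 0.1733, 0.1848]
tcp_rot: [[0.988, 0.154, -0.001], [0.154, -0.988, -0.001], [-0.001, 0.001, -1.0]]
force: [0.7, -0.8, -2.0]
opening: 0.131
```

```bash
python3 snap.py 11 wrist scene
```

```text
14.7 [0.55129296 0.17261887 0.18495408] [ 0.33053713  0.47100707 -1.92148404] 0.13867787307023324
[[ 9.88286292e-01  1.52610124e-01 -5.95511088e-04]
 [ 1.52609743e-01 -9.88286323e-01 -6.40714991e-04]
 [-6.86315057e-04  5.42329048e-04 -9.99999617e-01]]
```

View pics/wrist_11.png

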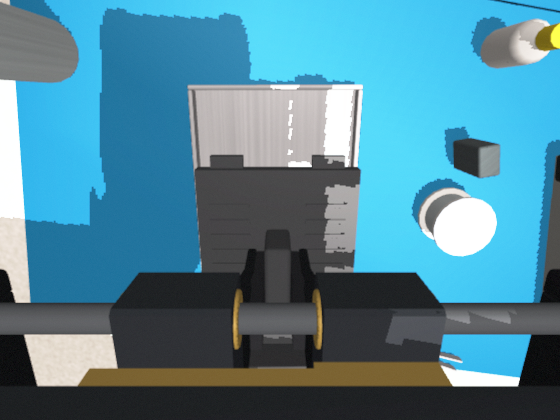

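View pics/scene_11.png

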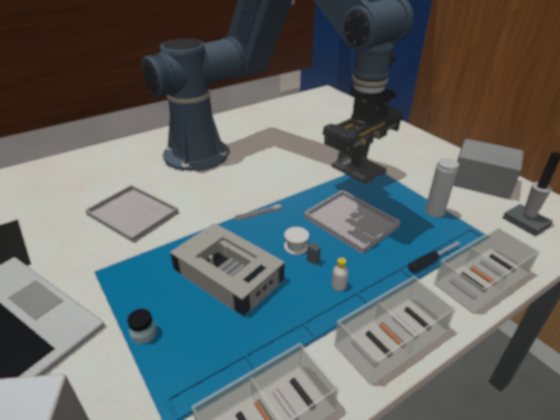

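The cover hangs over the tray, whose far edge runs (190,88)–(361,88) in the wrist view. I'll check the alignment and the cover's level.

Run:
```python
from h import *
D=np.load("pics/wrist_11.npz");i={k:D[k] for k in('vertical_fov','cx','cy','position','rotation')}
C=cloud(D['d'],i)
a=ray(189,87,.021,i);b=ray(361,87,.021,i);print('far corners',a,b,np.linalg.norm(a-b))
m=(a+b)/2;d=(a-b)/np.linalg.norm(a-b);n=np.array([d[1],-d[0],0]); n=n if n[0]>0 else -n
print('centre',m-n*.095,'yaw',np.degrees(np.arctan2(n[1],n[0])))
s=bot.read_state();T=s['tcp_rot'];L=(C-s['position'])@T*1000
msk=(L[...,2]>5)&(L[...,2]<35)&(np.abs(np.abs(L[...,1])-28)<8)&(L[...,0]>5);msk[265:]=0
Q=L[msk];A=np.c_[Q[:,0],Q[:,1],np.ones(len(Q))];print('slab plane (tool z)',np.linalg.lstsq(A,Q[:,2],rcond=None)[0],len(Q),'x max',np.percentile(Q[:,0],99))
print('floor z',np.median(C[110:150,215:280,2]))
```

```text
far corners [0.62958968 0.26094138 0.021     ] [0.65197018 0.11668268 0.021     ] 0.14598444915108327
centre [0.54690297 0.17424783 0.021     ] yaw 8.818646520608025
slab plane (tool z) [ 6.19020108e-02 -3.21055570e-05  1.36475742e+01] 6313 x max 55.8267174351994
floor z 0.006410522015288217
```

The lug end hangs 0.06 rad low in the grip. I'll correct with a 3.5° pitch while descending.

>>> jog_arm(rows=[{"dp":[0,0,20],"turn":[0,1.5,0],"grip":0},{"dp":[0,0,50],"turn":[0,3.5,0],"grip":0},{"dp":[-1,-1,80],"turn":[0,3.5,0],"grip":0},{"dp":[-1,-1,105],"turn":[0,3.5,0],"grip":0},{"dp":[-1,-1,122],"turn":[0,3.5,0],"grip":0},{"dp":[-1,-1,134],"turn":[0,3.5,0],"grip":0},{"dp":[-1,-1,141],"turn":[0,3.5,0],"grip":0},{"dp":[-1,-1,143],"turn":[0,3.5,0],"grip":0},{"dp":[-1,-1,143],"turn":[0,3.5,0],"grip":0},{"dp":[-1,-1,143],"turn":[0,3.5,0],"grip":0}])

```text
time_s: 15.7
position: [0.5508, 0.1751, 0.043]
tcp_rot: [[0.986, 0.154, 0.062], [0.154, -0.988, 0.01], [0.063, 0.0, -0.998]]
force: [0.4, -1.0, -1.6]
opening: 0.137
```

```bash
python3 snap.py 12 wrist scene
python3 - <<'E'
from h import *
D=np.load("pics/wrist_12.npz");i={k:D[k] for k in('vertical_fov','cx','cy','position','rotation')}
C=cloud(D['d'],i)
s=bot.read_state();T=s['tcp_rot'];L=(C-s['position'])@T*1000
msk=(L[...,2]>5)&(L[...,2]<18)&(np.abs(np.abs(L[...,1])-28)<8)&(L[...,0]>5);msk[265:]=0
Q=C[msk];A=np.c_[Q[:,:2]-s['position'][:2],np.ones(len(Q))];print('slab plane world',np.linalg.lstsq(A,Q[:,2],rcond=None)[0],len(Q))
m=(L[...,0]>62)&(L[...,0]<82)&(np.abs(L[...,1])<50);print('floor',np.median(C[m][:,2]))
E
```

```text
15.8 [0.55065743 0.17514919 0.04296351] [-0.01513338 -0.3431292  -1.90636792] 0.13482887902139343
[[ 9.86077081e-01  1.54316497e-01  6.19548935e-02]
 [ 1.54017351e-01 -9.88021464e-01  9.60426564e-03]
 [ 6.26948612e-02  7.15823791e-05 -9.98032740e-01]]
slab plane world [0.05082987 0.00821695 0.0284113 ] 5584
floor 0.006336144935269017
```

View pics/wrist_12.png

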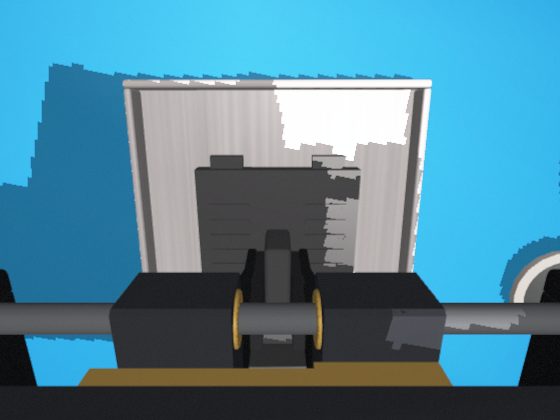

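Run:
```python
from h import *
s=bot.read_state()
for tag,T,p in(("11",np.array([[.98829,.15261,-.0006],[.15261,-.98829,-.0006],[-.0007,.0005,-1]]),np.array([.5513,.1726,.18495])),("12",s['tcp_rot'],s['position'])):
    D=np.load(f"pics/wrist_{tag}.npz");i={k:D[k] for k in('vertical_fov','cx','cy','position','rotation')}
    L=(cloud(D['d'],i)-p)@T*1000
    for x in range(0,62,6):
        r=[]
        for y in(-28,28):
            m=(np.abs(L[...,0]-x)<3)&(np.abs(L[...,1]-y)<6)&(L[...,2]>-20)&(L[...,2]<60);m[262:]=0
            r.append((np.round(np.percentile(L[m][:,2],[10,50,90]),1).tolist(),int(m.sum())) if m.any() else None)
        print(tag,x,r)
```

```text
11 0 [([14.5, 15.1, 16.0], 61), ([14.6, 15.3, 16.1], 62)]
11 6 [([14.1, 14.9, 15.7], 240), ([14.1, 15.0, 15.8], 236)]
11 12 [([14.4, 15.1, 15.8], 245), ([14.3, 15.1, 15.8], 244)]
11 18 [([14.0, 14.9, 15.8], 265), ([14.0, 14.9, 15.9], 276)]
11 24 [([13.9, 14.9, 15.7], 278), ([14.0, 14.9, 15.7], 267)]
11 30 [([13.9, 14.8, 15.7], 267), ([14.0, 14.9, 15.7], 277)]
11 36 [([14.4, 15.2, 15.9], 293), ([14.5, 15.3, 15.9], 289)]
11 42 [([14.5, 15.2, 15.9], 297), ([14.5, 15.2, 15.9], 295)]
11 48 [([14.4, 15.5, 19.1], 334), ([14.5, 15.4, 19.1], 334)]
11 54 [([18.4, 19.2, 20.5], 272), ([18.5, 19.4, 20.7], 252)]
11 60 [None, None]
12 0 [([14.3, 14.9, 15.6], 53), ([14.4, 15.0, 15.6], 58)]
12 6 [([13.8, 14.8, 15.6], 234), ([13.8, 14.8, 15.7], 233)]
12 12 [([14.1, 14.8, 15.6], 255), ([13.9, 14.9, 15.6], 242)]
12 18 [([13.8, 14.7, 15.6], 273), ([13.8, 14.7, 15.5], 277)]
12 24 [([13.8, 14.7, 15.5], 264), ([13.8, 14.6, 15.6], 268)]
12 30 [([13.9, 14.8, 15.6], 279), ([13.6, 14.7, 15.7], 286)]
12 36 [([14.0, 14.9, 15.7], 279), ([14.2, 15.0, 15.8], 283)]
12 42 [([14.2, 15.0, 15.8], 296), ([14.1, 14.9, 15.8], 291)]
12 48 [([14.3, 15.1, 18.8], 343), ([14.3, 15.2, 18.4], 342)]
12 54 [([18.3, 19.7, 40.6], 399), ([18.4, 19.7, 40.6], 430)]
12 60 [([39.5, 40.4, 41.2], 255), ([39.8, 40.5, 41.3], 246)]
```

The first fit was spoiled by the lugs. By strips the slab is parallel to the tool to within 0.01 rad, so I'll undo the pitch and lower on.

>>> jog_arm(rows=[{"dp":[0,0,0],"turn":[0,-1.5,0],"grip":0},{"dp":[0,0,0],"turn":[0,-3.5,0],"grip":0},{"dp":[-0.3,0,4],"turn":[0,-3.6,0],"grip":0},{"dp":[-0.5,0,8],"turn":[0,-3.6,0],"grip":0},{"dp":[-0.6,0,10],"turn":[0,-3.6,0],"grip":0},{"dp":[-0.6,0,10],"turn":[0,-3.6,0],"grip":0}])

```text
time_s: 16.4
position: [0.5493, 0.175, 0.0316]
tcp_rot: [[0.988, 0.154, -0.003], [0.154, -0.988, -0.0], [-0.003, -0.0, -1.0]]
force: [-0.4, -0.4, -2.3]
opening: 0.133
```

>>> jog_arm(rows=[{"dp":[0,0,0.7],"turn":[0,0,0],"grip":0},{"dp":[0,0,1.4],"turn":[0,0,0],"grip":0},{"dp":[0,0,1.4],"turn":[0,0,0],"grip":0}])

```text
time_s: 16.7
position: [0.5501, 0.175, 0.0307]
tcp_rot: [[0.988, 0.154, -0.002], [0.154, -0.988, -0.0], [-0.002, -0.0, -1.0]]
force: [0.2, 0.1, -2.2]
opening: 0.138
```

>>> jog_arm(rows=[{"dp":[0,0,0.5],"turn":[0,0,0],"grip":0},{"dp":[0,0,1],"turn":[0,0,0],"grip":0},{"dp":[0,0,1],"turn":[0,0,0],"grip":0}])

```text
time_s: 17.0
position: [0.5501, 0.175, 0.0297]
tcp_rot: [[0.988, 0.154, -0.002], [0.154, -0.988, -0.0], [-0.002, -0.0, -1.0]]
force: [-0.2, 0.9, -1.1]
opening: 0.136
```

>>> jog_arm(rows=[{"dp":[0,0,0.5],"turn":[0,0,0],"grip":0},{"dp":[0,0,0.8],"turn":[0,0,0],"grip":0},{"dp":[0,0,0.8],"turn":[0,0,0],"grip":0}])

```text
time_s: 17.3
position: [0.5502, 0.175, 0.0293]
tcp_rot: [[0.988, 0.154, -0.001], [0.154, -0.988, -0.0], [-0.001, 0.0, -1.0]]
force: [-1.5, -0.9, 2.5]
opening: 0.134
```

>>> jog_arm(rows=[{"dp":[0,0,0.4],"turn":[0,0,0],"grip":0},{"dp":[0,0,0.4],"turn":[0,0,0],"grip":0}])

```text
time_s: 17.5
position: [0.5502, 0.175, 0.0293]
tcp_rot: [[0.988, 0.154, -0.001], [0.154, -0.988, -0.0], [-0.001, 0.0, -1.0]]
force: [-2.0, -0.4, 5.8]
opening: 0.134
```

On the floor (force turned to +5.8 N). Opening, then rising.

>>> jog_arm(rows=[{"dp":[0,0,0],"turn":[0,0,0],"grip":0.2},{"dp":[0,0,0],"turn":[0,0,0],"grip":0.35},{"dp":[0,0,0],"turn":[0,0,0],"grip":0.45},{"dp":[0,0,0],"turn":[0,0,0],"grip":0.45},{"dp":[0,0,-5],"turn":[0,0,0],"grip":0.45},{"dp":[0,0,-20],"turn":[0,0,0],"grip":0.45},{"dp":[0,0,-50],"turn":[0,0,0],"grip":0.45},{"dp":[-20,0,-90],"turn":[0,0,0],"grip":0.45},{"dp":[-50,0,-120],"turn":[0,0,0],"grip":0.45},{"dp":[-80,0,-140],"turn":[0,0,0],"grip":0.45}])

```text
time_s: 18.5
position: [0.4718, 0.1628, 0.1719]
tcp_rot: [[0.988, 0.154, 0.003], [0.154, -0.988, 0.0], [0.003, 0.0, -1.0]]
force: [0.4, -0.5, 0.1]
opening: 0.45
```

>>> jog_arm(rows=[{"dp":[0,0,0],"turn":[0,0,0],"grip":0.45},{"dp":[0,0,0],"turn":[0,0,0],"grip":0.45},{"dp":[0,0,0],"turn":[0,0,0],"grip":0.45}])

```text
time_s: 18.8
position: [0.4724, 0.1628, 0.169]
tcp_rot: [[0.988, 0.154, 0.0], [0.154, -0.988, -0.0], [0.0, 0.0, -1.0]]
force: [-0.4, 0.0, 0.0]
opening: 0.449
```

```bash
python3 snap.py 13 wrist scene
python3 - <<'E'
from h import *
D=np.load("pics/wrist_13.npz");i={k:D[k] for k in('vertical_fov','cx','cy','position','rotation')}
C=cloud(D['d'],i)
c=np.array([.5480,.1745]);t=np.radians(8.8);R=np.array([[np.cos(t),-np.sin(t)],[np.sin(t),np.cos(t)]])
L=(C[...,:2]-c)@R*1000;z=C[...,2]*1000
m=(np.abs(L[...,0])<75)&(np.abs(L[...,1])<60)&(z<60)
m[265:]=0
rib=m&(z>37)&(np.abs(L[...,0])<35); print('rib (tray frame)',cv2.minAreaRect(L[rib].astype(np.float32)),np.median(z[rib]))
sl=m&(z>10)&(z<20)&(np.abs(L[...,1])>12)&(np.abs(L[...,0])<44);Q=np.c_[L[sl],np.ones(sl.sum())];print('slab',np.linalg.lstsq(Q,z[sl],rcond=None)[0],sl.sum())
tr=(np.abs(z-21)<2.5)&(np.abs(L[...,0])<110)&(np.abs(L[...,1])<90);tr[265:]=0
print('tray wall extents',np.percentile(L[tr],[1,99],axis=0))
E
```

```text
18.9 [0.47215003 0.16272598 0.16817925] [-0.29341484 -0.40536818  1.04637155] 0.4481648144152683
[[ 9.88078600e-01  1.53939603e-01 -1.81078305e-03]
 [ 1.53939399e-01 -9.88080259e-01 -2.52054989e-04]
 [-1.82800023e-03 -2.97007151e-05 -9.99998329e-01]]
rib (tray frame) ((2.227916717529297, -0.5149722099304199), (11.759815216064453, 39.12202835083008), 89.67253112792969) 40.11332552533095
slab [-3.58259727e-04  1.41068387e-03  1.45028187e+01] 7142
tray wall extents [[-93.23896889 -75.06337742]
 [ 75.1893975   74.37125955]]
```

View pics/wrist_13.png

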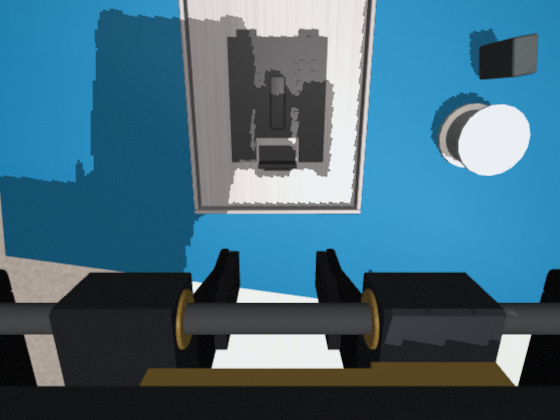

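View pics/scene_13.png

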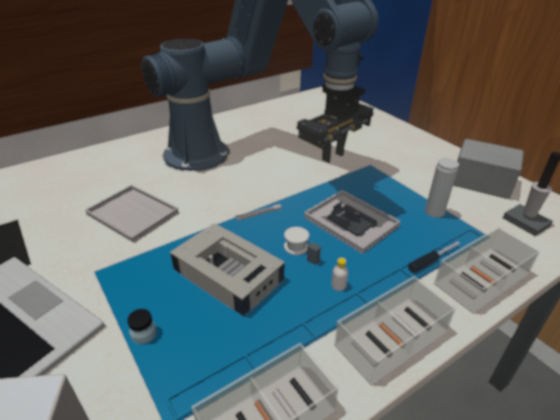

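The cover lies flat in the tray (wrist (278,100)), rib up, about 2 mm from the middle, slope about 0.001 rad. The hand is clear and the bystanders are unmoved, so I'm handing in.

```bash
python3 -c "
from rig import bot
print(bot.hand_in())"
```

```text
the job is handed in; nothing more can be done
None
```

The cover is off the meter and lying in the left-most tray, and the job is handed in at about 19 s. No verdict was reported.

**What I did:**
- **Release:** I pressed the tab through its slack to the stop at about 9 N. I then eased that end up with the fingers still pressing, and the pins held it at about 0.15 rad.
- **Removal:** I gripped the rib and drew the cover about 10 mm to the tab side, with under 2 N of resistance. Then I lifted it clear of the meter.
- **Placing:** I laid it in the tray and let go; the lowering force reached about 6 N.

**Last checks:**
- **Position:** the rib is about 2 mm from the tray's middle.
- **Flatness:** slab slope is about 0.001 rad, with its top at z 14.5 mm against 15 mm expected.
- **Hand:** it is clear of everything, at a TCP height of about 0.17 m.
- **Bystanders:** they look unmoved by eye in the final pictures; I did not measure them.

**What disagreed:** while carrying the cover, one tilt estimate was wrong because the lower lugs were included in the fit. It showed 0.06 rad, so I pitched the tool 3.5° by mistake. A strip-by-strip check showed the cover was level, and I undid the pitch before it touched the floor. Tray-centre estimates from the different views also varied by up to about 9 mm, well inside the 35 mm allowed.

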